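# The missing post of the desk stand

## Robot

A 7-joint arm with a two-finger parallel gripper is mounted at the origin on the work surface. World frame = base frame: x ahead of the robot, y to its left, z up, the work surface at z = 0. Lengths are in mm, angles in rad, forces in N, time in s.
With the tool pointing down it reaches from about 400 to 875 mm from the base axis. Payload 4.4 kg.
Tool frame: the origin (TCP) lies at the very end of the fingers, on their centre line; the grasp point (between the pads) lies 19 mm behind it; y points along the fingers, x is the direction in which the jaws open and shut, and the axes are right-handed (so a half turn about y gives the same grasp; the last joint's range is limited). The gripper opens to 85 mm and grips with 20 to 120 N. Pads are 22 mm wide; open, the fingers measure 114 mm over their backs; the gripper's body (76 mm by 85 mm) begins 54 mm behind the grasp point. The pads swing forward as they close: fully open they stand 13 mm farther back than shut.
Start: joints at [1.042, 0.628, 0.038, 1.517, -0.027, 0.996, -0.02], TCP at [290.224, -581.625, 231.313] pointing down, gripper open.
Joint ranges: [-3.06, 3.06], [-0.37, 2.12], [-1.25, 1.32], [0.18, 2.47], [-1.1, 4.24], [0.23, 1.98], [-2.94, 2.94]. Speed limits (rad/s): [2.57, 2.57, 3.14, 3.14, 3.14, 3.14, 3.14].

## Interface

Orientations are given as [roll, pitch, yaw] about the fixed x, y, z axes, in that order (R = Rz(yaw) Ry(pitch) Rx(roll)).
In Python, from cell import readout, eyes, finish_job gives the robot as it stands. The module is installed in compiled form; this text tells all that it offers.
- The arm moves only by the tool apply_moves, never from a script. Its argument "commands" is a list that holds one entry, the list of rows, each a list of 6 numbers: the shift along the tool's x, y, z in units of 0.04 m (1.0 is 0.04 m), then the turn, a rotation vector about the tool's x, y, z in units of 5 degrees (1.0 is 5 degrees). A call has 1 to 8 rows; each row shifts and turns the pose as measured when the row begins, along the tool's axes as they then stand; what a row does not reach is not made up. A row lasts 1/12 s, in which the tool goes at most 41.7 mm and 7.16 degrees, less where a joint would pass 70% of its speed; a pose out of reach is approached as far as the arm can. A call with a number of a shift or a turn outside -1 to 1 is refused whole. A call with a gripper value outside its range is refused whole. "claw" is the finger opening in mm, from 0 to 85.4, set as the call begins (left out, the last holds). The fingers move at their own pace and stop on an object; the grip force is fixed at half the most. Time passes only in rows, so rows that do not move let the fingers close. It gives the time, the measured TCP pose, the force and the opening at its end, in the units of the state.
- readout.read_state(): the state, without advancing time (a new reading comes with each control period).
- eyes.get_image(name): name is "side" or "top" or "wrist"; returns a dict with "image" (384x512x3 uint8, red, green, blue), "mtx" (3x3 intrinsics, pixels), "rvec" (rotation vector, rad) and "tvec" (3), from world to camera coordinates, as OpenCV has them. Camera axes: x right, y down, z forward; pixel columns grow to the right and rows downward; lengths in mm; the calibration is good to about 2 mm. The wrist camera is an equidistant fisheye: a pixel r from the principal point sees the ray r / f radians off the axis. A picture is of the moment at which its call begins. There is no depth.
- finish_job(): hands the job in, once; it reports no verdict.
The state is a dict: "clock": time; "qpos": joint angles; "qd": joint speeds; "tau": joint torques, N m; "eef_pos": TCP position; "tool_rot": TCP orientation; "force": force on the tool from outside, world axes, zero at the start; "torque": the same for the moment, N m; "width": finger opening in mm.
Only numpy, scipy, OpenCV 4.12 (cv2) and the standard library are available. Lean on these libraries where they do the work, as an engineer would, in place of code of your own. Each camera call takes 0.05 s, during which the arm holds its last target. There are 200 camera calls.

## Task

The small grey two-tier stand on the gaming desk still lacks one of its four posts. From the three loose aluminium posts on the dark desk mat pick the one that is just as tall as the three posts already on the stand, and set it down gently, upright and centred, on the empty black pad of the stand. Leave the two posts of the wrong height standing where they are.

Things in the scene. Friction and masses are not known exactly. Their poses are not given: they have to be found in the camera images.
- pad: the empty pad: black rubber disc, 44 mm diameter, 4 mm thick, near one corner (varies) of the fixed grey base plate (140 x 240 x 12 mm). The other three corners have the same pad with a fixed 28 mm post, 65 mm tall (top 81 mm above the desk). Pads lie 90 mm (its x) and 180 mm (its y) apart. Origin: centre of the disc's underside, 12 mm above the desk; z up, upper face at z = +4 mm.
- post_b: upright round post of bare aluminium, 28 mm diameter and 65 mm tall, with a shallow groove near its top, standing loose on the dark desk mat (3 mm thick). Origin: centre of its underside, z up along the post. Between the other two loose posts in height, the same height as the posts on the stand; about 0.1 kg.
- post_a: upright round post of bare aluminium, 28 mm diameter and 40 mm tall, with a shallow groove near its top, standing loose on the dark desk mat (3 mm thick). Origin: centre of its underside, z up along the post. Too short for the stand.
- post_c: upright round post of bare aluminium, 28 mm diameter and 90 mm tall, with a shallow groove near its top, standing loose on the dark desk mat (3 mm thick). Origin: centre of its underside, z up along the post. Too tall for the stand.
There are look-alikes about, which are no part of the job. What is shaped like the post_a but blue or brown is not meant.

How it is judged:
By the outcome, as a careful person would: the job done as asked, in the order asked, and still so for the second after the job is handed in, with the robot touching nothing.
It also fails if it takes over 40 s, if anything falls off the work surface, if the arm or the gripper's body presses on something with over 40 N, if the wrist force passes 120 N, or if a joint passes its speed limit or range.

## Working session

There is one attempt and no reset: what is moved stays moved. The work goes in short steps, Python scripts to look and compute and a tool call to move; the robot and the scene stay as the last step left them, time stands still between calls to the robot, and variables do not carry over. Pictures are saved under pics/ and viewed, about 8 in all and at most 12, crops included, and the job is handed in when it is done.

Besides the shell and the picture viewer there is one more tool, called after "Request:" by a JSON object that holds its "name" and its "arguments". apply_moves: Moves the arm, as the interface text tells. Shifts and turns lie within -1 to 1; 1 stands for 0.04 m of shift or 5 degrees of turn. Its arguments: {"type":"object","properties":{"commands":{"type":"array"},"claw":{"type":"number"}},"required":["commands"]}

```bash
mkdir -p pics; cat > h.py <<'E'
import numpy as np, cv2
from cell import readout, eyes, finish_job
def grab(n,fn=None):
    d=eyes.get_image(n); im=cv2.cvtColor(d["image"],cv2.COLOR_RGB2BGR)
    if fn: cv2.imwrite("pics/"+fn,im)
    d["bgr"]=im; d["name"]=n; return d
def ray(d,u,v):
    K=d["mtx"];R=cv2.Rodrigues(np.array(d["rvec"],float))[0];t=np.array(d["tvec"],float).ravel()
    x=(u-K[0,2])/K[0,0];y=(v-K[1,2])/K[1,1]
    if d["name"]=="wrist":
        r=np.hypot(x,y);s=np.sin(r)/r if r>1e-9 else 1;c=np.array([x*s,y*s,np.cos(r)])
    else: c=np.array([x,y,1.])
    w=R.T@c;return -R.T@t,w/np.linalg.norm(w)
def onz(d,u,v,z):
    o,w=ray(d,u,v);return o+w*(z-o[2])/w[2]
def proj(d,p):
    K=d["mtx"];R=cv2.Rodrigues(np.array(d["rvec"],float))[0];c=R@np.array(p,float)+np.array(d["tvec"],float).ravel()
    if d["name"]=="wrist":
        r=np.hypot(c[0],c[1]);th=np.arctan2(r,c[2]);q=c[:2]/max(r,1e-9)*th
    else: q=c[:2]/c[2]
    return np.array([K[0,0]*q[0]+K[0,2],K[1,1]*q[1]+K[1,2]])
E
python3 - <<'E'
from h import *
a=[grab(n,n+"0.png") for n in("top","side","wrist")]
cv2.imwrite("pics/m0.png",cv2.resize(np.hstack([a[0]["bgr"],a[1]["bgr"]]),(800,300),interpolation=cv2.INTER_AREA))
s=readout.read_state();print(s)
for d in a: print(d["name"],d["mtx"],ray(d,256,192))
E
```

```text
{'clock': 0.15, 'qpos': array([ 1.04221421,  0.62914246,  0.03841938,  1.51811552, -0.02699101,
        0.99627755, -0.02000503]), 'qd': array([-0.00064593, -0.00191562,  0.00075224, -0.00304275, -0.00027026,
       -0.00039005,  0.00079798]), 'tau': array([ 1.72654447e-03, -5.63800871e+01,  1.22748021e+00, -1.93653524e+01,
        1.10301131e-02,  7.43280805e-03,  6.55053373e-05]), 'eef_pos': array([ 290.02468075, -581.19956234,  230.60138108]), 'tool_rot': array([-1.57079321e+00,  1.42609824e-03, -1.10799036e+00]), 'force': array([ 0.2001928 , -0.08717155,  0.44441164]), 'torque': array([-0.04001872,  0.01466919,  0.01778016]), 'width': 85.16072232258321}
top [[384.25887213   0.         264.65682541]
 [  0.         384.25887213 194.0996934 ]
 [  0.           0.           1.        ]] (array([519.03369811, -28.97634453, 900.44042165]), array([ 0.1087921 ,  0.04642106, -0.99298004]))
side [[356.74591458   0.         250.84239242]
 [  0.         356.74591458 190.62425605]
 [  0.           0.           1.        ]] (array([ 277.78047163, -466.18771084,  429.86638956]), array([ 0.46585151,  0.65589881, -0.59395212]))
wrist [[297.31863964   0.         256.61201531]
 [  0.         297.31863964 194.67576263]
 [  0.           0.           1.        ]] (array([ 357.45141576, -546.73945919,  374.6538728 ]), array([-0.25854971, -0.1256889 , -0.95778617]))
```

View pics/top0.png

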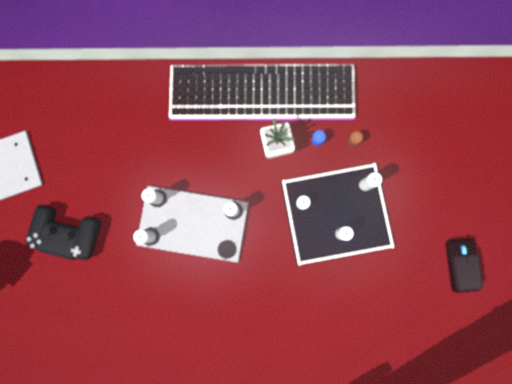

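View pics/side0.png

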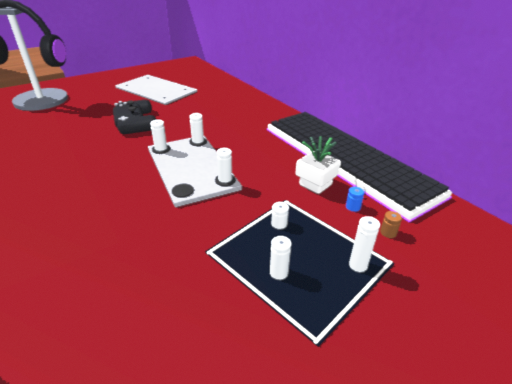

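The top view shows the empty pad at about (227,249) and the three loose posts: short (303,202), medium (345,233), tall (372,180). The side view shows the pad at (183,190) and the medium post at (280,258). Next I'll measure them.

```bash
cat > m.py <<'E'
from h import *
def load(n):
    d=grab(n);return d
T=load("top");S=load("side")
def blobs(d,m,box,amin=40):
    z=np.zeros_like(m);x0,y0,x1,y1=box;z[y0:y1,x0:x1]=m[y0:y1,x0:x1]
    c=cv2.findContours(z,cv2.RETR_EXTERNAL,cv2.CHAIN_APPROX_NONE)[0]
    return [k for k in c if cv2.contourArea(k)>amin]
def bright(d,th=120): return (d["bgr"].min(2)>th).astype(np.uint8)
# side: posts
for c in blobs(S,bright(S),(225,195,379,285),100):
    p=c.reshape(-1,2).astype(float)
    x=p[:,0].mean(); 
    vt=p[:,1].min()-.5; vb=p[:,1].max()+.5
    ut=p[p[:,1]==p[:,1].min(),0].mean(); ub=p[p[:,1]==p[:,1].max(),0].mean()
    B=onz(S,ub,vb,3);o,w=ray(S,ub,vb);h=w[:2]/np.hypot(*w[:2]);C=B[:2]+14*h
    o,w=ray(S,ut,vt);h=w[:2]/np.hypot(*w[:2]);s=((C+14*h-o[:2])@h)/(w[:2]@h)
    print("side post",cv2.boundingRect(c),"C",C.round(1),"ztop",(o+w*s)[2].round(1))
for box in((290,188,318,216),(332,220,360,246),(358,168,384,192)):
  for c in blobs(T,bright(T,150),box):
    p=c.reshape(-1,2).astype(float);print("top post",cv2.boundingRect(c),cv2.contourArea(c))
    for h in (40,65,90):
        # top disc: circle of radius r at outward end of the blob
        e=cv2.minEnclosingCircle(c)
        f=proj(T,np.r_[onz(T,*e[0],h+3)[:2],h+3]);print(h,onz(T,*p.mean(0),h+3).round(1)[:2],e)
# pad
for d,box in((T,(215,238,240,261)),(S,(165,180,200,200))):
  m=(d["bgr"].max(2)<75).astype(np.uint8)
  for c in blobs(d,m,box):
    e=cv2.fitEllipse(c);print("pad",d["name"],e,[onz(d,*e[0],z).round(1) for z in(12,16)])
    pads=e
o1,w1=None,None
# plate edges in top view
m=(bright(T,95));
for c in blobs(T,m,(125,175,255,270),1000): print("plate",cv2.minAreaRect(c),[onz(T,*q,12).round(1)[:2] for q in cv2.boxPoints(cv2.minAreaRect(c))])
v=np.hstack([cv2.resize(T["bgr"][165:275,125:395],None,fx=2.9,fy=2.9)]);cv2.imwrite("pics/c1.png",v)
E
python3 m.py
```

```text
side post (225, 263, 27, 22) C [ 478.7 -167.6] ztop 23.2
side post (270, 236, 22, 44) C [ 524.5 -186.7] ztop 67.2
side post (225, 200, 154, 72) C [ 641.1 -246.5] ztop 109.6
top post (296, 195, 15, 15) 154.5
40 [590.3 -93.8] ((302.79998779296875, 202.1999969482422), 7.528712749481201)
65 [588.2 -92. ] ((302.79998779296875, 202.1999969482422), 7.528712749481201)
90 [586.2 -90.1] ((302.79998779296875, 202.1999969482422), 7.528712749481201)
top post (335, 226, 19, 15) 196.0
40 [ 521.4 -185. ] ((344.0, 233.0), 9.219644546508789)
65 [ 521.4 -180.4] ((344.0, 233.0), 9.219644546508789)
90 [ 521.3 -175.9] ((344.0, 233.0), 9.219644546508789)
top post (359, 168, 24, 24) 302.0
40 [ 637.2 -249.8] ((372.1071472167969, 181.10714721679688), 13.990715026855469)
65 [ 633.8 -243.3] ((372.1071472167969, 181.10714721679688), 13.990715026855469)
90 [ 630.3 -236.9] ((372.1071472167969, 181.10714721679688), 13.990715026855469)
pad side ((183.3536376953125, 191.22024536132812), (9.529654502868652, 16.287277221679688), 79.79218292236328) [array([487.1,  75.7,  12. ]), array([485.1,  70.6,  16. ])]
plate ((189.6486358642578, 223.10812377929688), (109.81851959228516, 63.4580078125), 9.462322235107422) [array([491.8, 302.7]), array([637.8, 283.9]), array([595.7,  28.6]), array([452. ,  51.3])]
```

Request:
{"name": "apply_moves", "arguments": {"commands": [[[0,0,0,0,0.95,0],[0,0,0,0,0.95,0],[0,0,0,0,0.95,0],[0,0,0,0,0.95,0],[0,0,0,0,0.95,0],[0,0,0,0,0.95,0],[0,0,0,0,0.95,0],[0,0,0,0,0.95,0]]]}}

```text
clock: 0.92
eef_pos: [289.6, -580.5, 229.5]
tool_rot: [-1.572, 0.004, -1.801]
force: [0.4, -0.4, 0.3]
width: 85.4
```

Request:
{"name": "apply_moves", "arguments": {"commands": [[[-1,0,0.38,0,0,0],[-1,0,0.38,0,0,0],[-1,0,0.38,0,0,0],[-1,0,0.38,0,0,0],[-1,0,0.38,0,0,0],[-1,0,0.38,0,0,0],[-1,0,0.38,0,0,0],[-1,0,0.38,0,0,0]]]}}

```text
clock: 1.58
eef_pos: [473.6, -310.8, 226.8]
tool_rot: [-1.576, -0.007, -1.828]
force: [0.9, 0.2, 0.2]
width: 85.4
```

Request:
{"name": "apply_moves", "arguments": {"commands": [[[-0.9,0,0.1,0,-1,0],[-0.9,0,0.1,0,0,0],[-0.9,0,0.1,0,0,0],[-0.9,0,0.1,0,0,0],[0,0,0,0,0,0],[0,0,0,0,0,0]]]}}

```text
clock: 2.08
eef_pos: [524.6, -152.4, 225.3]
tool_rot: [-1.573, 0.0, -1.717]
force: [-0.4, -0.8, 0.4]
width: 85.5
```

```bash
python3 - <<'E'
from h import *
import pickle
d=grab("wrist","w1.png");pickle.dump(d,open("w1.pkl","wb"))
print(readout.read_state()["eef_pos"],ray(d,256,192))
for p in([523,-186,68],[523,-186,3],[487,80,16]):print(proj(d,p))
E
```

```text
[ 524.9005528  -151.35204647  225.22091938] (array([ 599.47094571, -162.61107065,  369.32055339]), array([-0.2862655 ,  0.04342277, -0.95716588]))
[289.16765666 174.73310791]
[283.66492782 162.66718553]
[ 98.86705655 218.95944907]
```

View pics/w1.png

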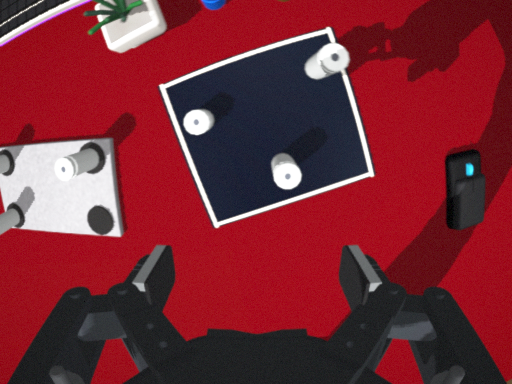

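The wrist view shows the medium post's top at (288,177), its base near (284,163), and the empty pad at (100,220).

```bash
cat > w.py <<'E'
from h import *
def post(d,guess,zb=3,th=110,rad=22,htop=68):
    """centre and top height from the silhouette: near edge of the base, far edge of the top"""
    g=proj(d,guess[:2]+[htop/2]);m=np.zeros(d["bgr"].shape[:2],np.uint8)
    cv2.circle(m,tuple(int(round(x)) for x in g),rad,1,-1)
    m&=(d["bgr"].min(2)>th).astype(np.uint8)
    c=max(cv2.findContours(m,0,cv2.CHAIN_APPROX_NONE)[0],key=cv2.contourArea).reshape(-1,2).astype(float)
    a=proj(d,guess[:2]+[zb]);b=proj(d,guess[:2]+[htop]);ax=(b-a)/np.linalg.norm(b-a);n=np.array([-ax[1],ax[0]])
    s=(c-a)@ax;t=(c-a)@n;mid=(t.max()+t.min())/2
    p1=a+ax*(s.min()-.5)+n*mid;p2=a+ax*(s.max()+.5)+n*mid
    B=onz(d,*p1,zb);o,w=ray(d,*p1);h=w[:2]/np.hypot(*w[:2]);C=B[:2]+14*h
    Ct=onz(d,*p2,htop)[:2]-14*h
    o,w=ray(d,*p2);k=((C+14*h-o[:2])@h)/(w[:2]@h)
    return C.round(1),"ztop",round((o+w*k)[2],1),"C from top edge at",htop,Ct.round(1),"px",p1.round(1),p2.round(1),"width",np.ptp(t)
def pad(d,guess,th=70,r=28):
    g=proj(d,guess);m=np.zeros(d["bgr"].shape[:2],np.uint8);cv2.circle(m,tuple(int(round(x)) for x in g),r,1,-1)
    m&=(d["bgr"].max(2)<th).astype(np.uint8)
    c=max(cv2.findContours(m,0,cv2.CHAIN_APPROX_NONE)[0],key=cv2.contourArea)
    q=np.array([onz(d,u,v,16) for u,v in c.reshape(-1,2)])[:,:2].astype(np.float32)
    e=cv2.fitEllipse(q);return np.round(e[0],1),np.round(e[1],1),cv2.fitEllipse(c)[0]
def tri(d1,p1,d2,p2):
    o1,w1=ray(d1,*p1);o2,w2=ray(d2,*p2);A=np.c_[w1,-w2];k=np.linalg.lstsq(A,o2-o1,rcond=None)[0]
    return (o1+w1*k[0]).round(1),(o2+w2*k[1]).round(1)
E
python3 - <<'E'
from w import *
import pickle
d=pickle.load(open("w1.pkl","rb"));S=grab("side");T=grab("top")
for th in(90,130):
  print(post(d,[523.,-186.],th=th));print(post(S,[523.,-186.],th=th,rad=28))
pp={}
for q in(d,S,T):
  for th in(60,85):
    try: pp[q["name"]]=r=pad(q,[487.,80.,16.],th,{"wrist":22,"side":15,"top":13}[q["name"]]);print(q["name"],r)
    except Exception as e: print(q["name"],e)
print(tri(d,pp["wrist"][2],S,pp["side"][2]))
E
```

```text
(array([ 521.7, -182.8]), 'ztop', np.float64(72.1), 'C from top edge at', 68, array([ 520.9, -184.8]), 'px', array([277.1, 153.8]), array([293. , 188.6]), 'width', np.float64(28.380338909614455))
(array([ 522.6, -185.8]), 'ztop', np.float64(70.0), 'C from top edge at', 68, array([ 524.1, -184.2]), 'px', array([277.7, 279.6]), array([281.5, 234.5]), 'width', np.float64(20.761514999793253))
(array([ 520.1, -183.1]), 'ztop', np.float64(65.1), 'C from top edge at', 68, array([ 521.4, -184.5]), 'px', array([277.5, 155.1]), array([292.6, 188.3]), 'width', np.float64(27.885431858406946))
(array([ 523. , -185.7]), 'ztop', np.float64(68.2), 'C from top edge at', 68, array([ 523.2, -185.5]), 'px', array([277.9, 279.5]), array([281.6, 235.2]), 'width', np.float64(20.263006814472387))
wrist (array([494.6,  72. ]), array([16.2, 25.4]), (101.94749450683594, 213.2467498779297))
wrist (array([485.4,  79. ]), array([39.6, 41.4]), (99.96383666992188, 219.69741821289062))
side max() iterable argument is empty
side (array([484.8,  74.3]), array([37.4, 38.6]), (182.38282775878906, 190.43905639648438))
top max() iterable argument is empty
top max() iterable argument is empty
(array([485.1,  79.8,  14.1]), array([486.3,  78.2,  12.7]))
```

Request:
{"name": "apply_moves", "arguments": {"commands": [[[0.83,0,0.06,0.2,0,0],[0,0.9,0,0,0,0],[0,0.9,0,0,0,0],[0,0.7,0,0,0,0],[0,0.2,0,0,0,0],[0,0,0,0,0,0],[0,0,0,0,0,0]]]}}

```text
clock: 2.82
eef_pos: [522.7, -204.5, 117.1]
tool_rot: [-1.547, -0.008, -1.739]
force: [0.6, -0.0, 0.2]
width: 85.6
```

```bash
python3 - <<'E'
from h import *
d=grab("wrist","w2.png");s=readout.read_state();print(s["eef_pos"],s["tool_rot"],s["force"])
E
```

```text
[ 522.98634516 -204.77615728  117.57378984] [-1.54573014 -0.00848658 -1.7392561 ] [-0.0840643  -0.02927087 -0.72652803]
```

View pics/w2.png

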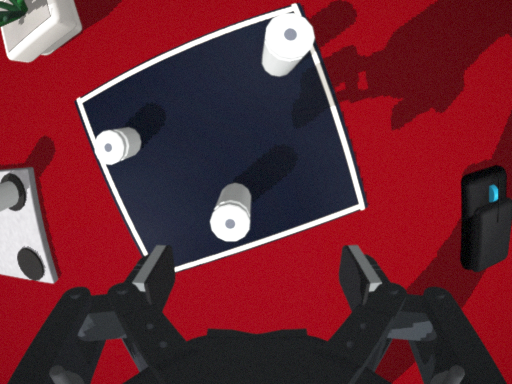

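The medium post's top is at (230,224), left of the fingers' centre line at about (257). The last move overshot sideways by about 20 mm, so I'll correct that and the tilt before going down.

Request:
{"name": "apply_moves", "arguments": {"commands": [[[-0.22,0,-0.05,-0.1,0,-0.05],[-0.22,0,-0.05,-0.1,0,-0.05],[0,0,0,0,0,0],[0,0,0,0,0,0],[0,0,0,0,0,0]]]}}

```text
clock: 3.28
eef_pos: [525.8, -184.8, 123.1]
tool_rot: [-1.555, -0.019, -1.738]
force: [0.6, 0.0, -0.6]
width: 85.4
```

```bash
python3 - <<'E'
from w import *
d=grab("wrist","w3.png");s=readout.read_state();print(s["eef_pos"],s["tool_rot"])
for th in(100,130):print(post(d,[522.,-185.],th=th,rad=45))
E
```

```text
[ 525.91275271 -184.93386959  123.06674428] [-1.55472523 -0.01853794 -1.73801614]
(array([ 521.7, -184.3]), 'ztop', np.float64(69.1), 'C from top edge at', 68, array([ 521.2, -184.6]), 'px', array([254.3, 179.5]), array([257.7, 237.5]), 'width', np.float64(39.22748603732322))
(array([ 517.9, -183.9]), 'ztop', np.float64(59.5), 'C from top edge at', 68, array([ 521.7, -184.7]), 'px', array([254.6, 183.5]), array([257.7, 236.8]), 'width', np.float64(39.05001271314754))
```

Request:
{"name": "apply_moves", "arguments": {"commands": [[[0,0,-0.11,-0.16,0,0.2],[0,0,0,0,0,0],[0,0.4,0,0,0,0],[0,0.4,0,0,0,0],[0,0.4,0,0,0,0],[0,0.2,0,0,0,0],[0,0,0,0,0,0],[0,0,0,0,0,0]]]}}

```text
clock: 4.0
eef_pos: [522.0, -187.1, 66.7]
tool_rot: [-1.567, 0.001, -1.742]
force: [1.2, 0.2, 0.5]
width: 85.5
```

Request:
{"name": "apply_moves", "arguments": {"commands": [[[-0.06,0.3,-0.02,-0.04,0,0],[0,0.3,0,0,0,0],[0,0.3,0,0,0,0],[0,0,0,0,0,0],[0,0,0,0,0,0]]]}}

```text
clock: 4.42
eef_pos: [523.2, -185.0, 29.2]
tool_rot: [-1.567, 0.0, -1.742]
force: [-1.1, 0.3, 0.4]
width: 85.4
```

```bash
python3 - <<'E'
from h import *
d=grab("wrist");e=grab("side");s=readout.read_state();print(s["eef_pos"],s["tool_rot"],s["force"])
cv2.imwrite("pics/c4.png",np.hstack([cv2.resize(d["bgr"][130:384],(400,300)),cv2.resize(e["bgr"][150:330,180:420],(400,300))]))
E
```

```text
[ 523.27754391 -184.95604453   29.69103766] [-1.56659165e+00  1.57299304e-04 -1.74183160e+00] [ 0.29244928  0.0376544  -0.73093358]
```

View pics/c4.png

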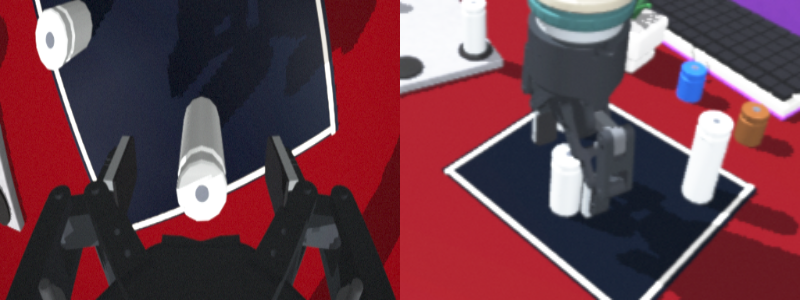

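The post stands centred between the open jaws in both views (wrist crop, about (202,190)). Closing now.

Request:
{"name": "apply_moves", "arguments": {"claw": 20, "commands": [[[0,0,0,0,0,0],[0,0,0,0,0,0],[0,0,0,0,0,0],[0,0,0,0,0,0],[0,0,0,0,0,0],[0,0,0,0,0,0],[0,0,0,0,0,0],[0,0,0,0,0,0]]]}}

```text
clock: 5.18
eef_pos: [524.8, -185.5, 32.1]
tool_rot: [-1.562, -0.001, -1.742]
force: [-1.1, 0.5, -1.2]
width: 26.8
```

Request:
{"name": "apply_moves", "arguments": {"commands": [[[0,-0.4,0,0,0,0],[0,-0.6,0,0,0,0],[0,-0.7,0,0,0,0],[0,-0.6,0,0,0,0],[0,-0.3,0,0,0,0],[0,0,0,0,0,0],[0,0,0,0,0,0]]]}}

```text
clock: 5.77
eef_pos: [521.8, -184.5, 138.0]
tool_rot: [-1.568, 0.001, -1.742]
force: [-0.1, -0.1, -1.5]
width: 26.9
```

Request:
{"name": "apply_moves", "arguments": {"commands": [[[-0.4,0,-0.14,0,0,0],[-0.8,0,-0.26,0,0,0],[-0.9,0,-0.3,0,0,0],[-0.9,0,-0.3,0,0,0],[-0.9,0,-0.3,0,0,0],[-0.7,0,-0.23,0,0,0],[-0.4,0,-0.13,0,0,0],[0,0,0,0,0,0]]]}}

```text
clock: 6.43
eef_pos: [485.1, 28.8, 128.0]
tool_rot: [-1.579, -0.006, -1.749]
force: [-0.4, -0.0, -0.9]
width: 26.5
```

Request:
{"name": "apply_moves", "arguments": {"commands": [[[0,0,0,0,0,0],[0,0,0,0,0,0]]]}}

```text
clock: 6.6
eef_pos: [483.7, 29.3, 126.1]
tool_rot: [-1.583, -0.007, -1.746]
force: [0.4, 0.0, -0.8]
width: 26.6
```

```bash
python3 - <<'E'
from w import *
import pickle
d=grab("wrist","w5.png");e=grab("side","s5.png");s=readout.read_state();print(s["eef_pos"],s["tool_rot"],s["force"],s["width"])
pickle.dump((d,e),open("w5.pkl","wb"))
print(proj(d,[485.5,78.5,16]),proj(e,[485.5,78.5,16]))
cv2.imwrite("pics/c5.png",np.hstack([cv2.resize(d["bgr"],(400,300)),cv2.resize(e["bgr"][60:240,80:320],(400,300))]))
E
```

```text
[484.06214271  28.16799115 126.41311293] [-1.58185978 -0.00748015 -1.74835591] [-0.56843535 -0.70072685 -0.97342913] 26.579958049610003
[202.64534917 196.82030537] [181.80458256 189.14974643]
```

View pics/c5.png

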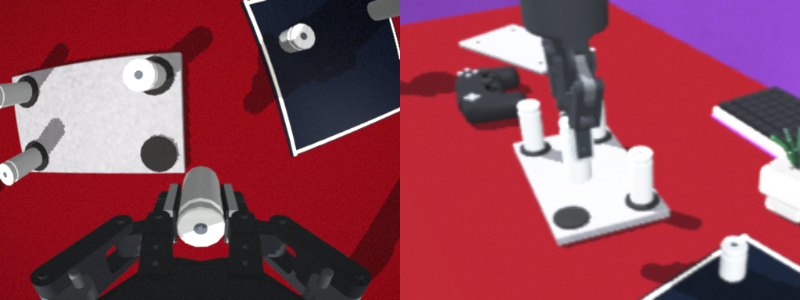

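The post is held upright. The pad shows clear at about (203,197) in the wrist image, scaled to full size.

```bash
python3 - <<'E'
from w import *
import pickle
d,e=pickle.load(open("w5.pkl","rb"))
for th in(80,95,110):
  a=pad(d,[485.5,78.5,16.],th,36);b=pad(e,[485.5,78.5,16.],th,14);print(a,b,tri(d,a[2],e,b[2]))
s=np.array([484.06,28.17])
# held post in the tool: bottom 126.4-32.1+3 above
zb=126.4-32.1+3
for th in (90,120): print(post(d,[484.06,28.17],zb=zb,th=th,rad=50,htop=zb+65),post(e,[484.06,28.17],zb=zb,th=th,rad=30,htop=zb+65))
E
```

```text
(array([485.2,  78.5]), array([41.1, 41.9]), (203.02696228027344, 196.64154052734375)) (array([487. ,  27.1]), array([47. , 59.7]), (193.74244689941406, 201.74270629882812)) (array([480.1,  82.6,  -2.7]), array([501.8,  64.6, -13.3]))
(array([485.2,  78.5]), array([41.6, 42.7]), (203.01898193359375, 196.61972045898438)) (array([484.9,  74.3]), array([37.6, 38.6]), (182.4230194091797, 190.4298095703125)) (array([484.9,  78.7,  13.6]), array([486.2,  77.8,  13.1]))
(array([485.2,  78.5]), array([41.9, 43.2]), (203.0306854248047, 196.54588317871094)) (array([485.1,  74.7]), array([38.2, 40.2]), (182.42967224121094, 190.2947235107422)) (array([485.1,  78.6,  13.9]), array([486.2,  77.8,  13.4]))
(array([479.7,  30.8]), 'ztop', np.float64(115.6), 'C from top edge at', 162.3, array([508.1,  25.7]), 'px', array([255.8, 212.4]), array([257.8, 266.5]), 'width', np.float64(51.00131172395735)) (array([447.7, -57. ]), 'ztop', np.float64(182.6), 'C from top edge at', 162.3, array([462.2, -22.4]), 'px', array([192.2, 203.3]), array([185.7, 144.1]), 'width', np.float64(59.64062310558289))
(array([478.8,  29.8]), 'ztop', np.float64(114.5), 'C from top edge at', 162.3, array([508. ,  25.2]), 'px', array([257.3, 213.4]), array([259.3, 266.5]), 'width', np.float64(46.1562644723022)) (array([448.4, -56.8]), 'ztop', np.float64(182.3), 'C from top edge at', 162.3, array([462.7, -22.6]), 'px', array([192.6, 203. ]), array([186.1, 144. ]), 'width', np.float64(58.8651840299261))
```

```bash
python3 - <<'E'
from w import *
import pickle
d,e=pickle.load(open("w5.pkl","rb"))
im=d["bgr"][280:306,242:276].min(2)
b=(im<165).astype(np.uint8)
n,l,st,ce=cv2.connectedComponentsWithStats(b)
for i in range(1,n):
  if 8<st[i,4]<200: print(st[i],ce[i]+[242,280])
p=None
c=[ce[i]+[242,280] for i in range(1,n) if 8<st[i,4]<120]
for q in c: print([onz(d,*q,z).round(1) for z in (159,162,165)])
R=cv2.Rodrigues(np.array(d["rvec"]))[0]
print(im[::3,::3])
E
```

```text
[[211 209 210 206 205 209 209 207 207 209 206 209]
 [208 206 207 208 210 206 207 207 207 206 209 209]
 [208 208 210 173 108  97 122 202 208 210 211 222]
 [210 207 184  82  85  96  81  85 230 254 255 255]
 [210 211 126 110 131 136 107 128 250 255 255 255]
 [213 212 167 125 136 133 134 135 255 255 255 255]
 [255 255 255 189 136 136 140 237 255 255 255 255]
 [255 255 255 255 255 255 255 255 255 255 255 255]
 [255 255 255 255 255 255 255 255 255 255 255 255]]
```

```bash
python3 - <<'E'
from w import *
import pickle
d,e=pickle.load(open("w5.pkl","rb"))
m=np.argwhere(d["bgr"][280:306,242:276].min(2)<165).mean(0)[::-1]+[242,280]
print(m,[onz(d,*m,z).round(1) for z in (158,160,162,164)],[(onz(d,*m,z)[:2]-[484.06,28.17])@np.array([[np.cos(-1.748),-np.sin(-1.748)],[np.sin(-1.748),np.cos(-1.748)]]) for z in (160,164)])
E
```

```text
[256.40298507 292.01492537] [array([478. ,  31.4, 158. ]), array([479.5,  31.1, 160. ]), array([480.9,  30.9, 162. ]), array([482.4,  30.7, 164. ])] [array([-2.11549408, -5.04022073]), array([-2.15038265, -2.06610424])]
```

Request:
{"name": "apply_moves", "arguments": {"commands": [[[-0.3,0,-0.03,0.05,0,0.04],[-0.35,0,-0.03,0.05,0,0.04],[-0.3,0,-0.03,0,0,0],[-0.15,0,0,0,0,0],[0,0,0,0,0,0],[0,0,0,0,0,0],[0,0,0,0,0,0],[0,0,0,0,0,0]]]}}

```text
clock: 7.37
eef_pos: [490.3, 73.3, 126.3]
tool_rot: [-1.57, -0.0, -1.755]
force: [-0.0, 0.3, -1.0]
width: 26.6
```

```bash
cat > rel.py <<'E'
from w import *
s=readout.read_state();d=grab("wrist","last.png")
y=s["tool_rot"][2];p=s["eef_pos"];print(p.round(1),s["tool_rot"].round(4),s["force"].round(1),s["width"])
m=np.argwhere(d["bgr"][280:306,242:276].min(2)<165).mean(0)[::-1]+[242,280]
zt=p[2]-32.1+68
D=onz(d,*m,zt)[:2];P=np.array([485.2,78.5])
try: a=pad(d,[485.2,78.5,16],95,34);print("pad",a)
except Exception as e: print(e)
x=np.array([np.cos(y),np.sin(y)]);z=np.array([-np.sin(y),np.cos(y)])
print("dot",m,D.round(1),"delta in tool x,z mm",((P-D)@x).round(1),((P-D)@z).round(1),"TCP based",((P-p[:2])@x+1.2).round(1)*1,((P-p[:2])@z-0).round(1), "zb",p[2]-29.1)
E
python3 rel.py
```

```text
[490.3  73.3 126.3] [-1.5703e+00 -4.0000e-04 -1.7546e+00] [-0.   0.3 -1. ] 26.586058959563218
pad (array([486.5,  78.6]), array([39.4, 43.2]), (252.2820281982422, 195.35064697265625))
dot [256.30909091 291.97727273] [487.1  74.8] delta in tool x,z mm -3.3 -2.6 TCP based -2.9 -5.9 zb 97.2204590086948
```

Request:
{"name": "apply_moves", "arguments": {"commands": [[[-0.08,0.2,-0.065,0,0,0],[0,0.4,0,0,0,0],[0,0.5,0,0,0,0],[0,0.4,0,0,0,0],[0,0.2,0,0,0,0],[0,0,0,0,0,0],[0,0,0,0,0,0],[0,0,0,0,0,0]]]}}

```text
clock: 8.08
eef_pos: [488.2, 75.8, 54.6]
tool_rot: [-1.569, -0.0, -1.759]
force: [-0.6, -0.3, -0.3]
width: 26.7
```

```bash
python3 rel.py; python3 - <<'E'
from h import *
e=grab("side");d=cv2.imread("pics/last.png")
cv2.imwrite("pics/c6.png",np.hstack([cv2.resize(d,(400,300)),cv2.resize(e["bgr"][110:230,110:270],(400,300),interpolation=cv2.INTER_CUBIC)]))
E
```

```text
[488.2  75.8  54.6] [-1.5690e+00 -4.0000e-04 -1.7588e+00] [-0.6 -0.3 -0.3] 26.6560866585419
pad (array([483.3,  78.9]), array([40.6, 46.1]), (254.29327392578125, 227.50938415527344))
dot [256.43965517 291.87931034] [485.1  77.2] delta in tool x,z mm -1.3 -0.1 TCP based -0.9 -3.5 zb 25.48657979782125
```

View pics/c6.png

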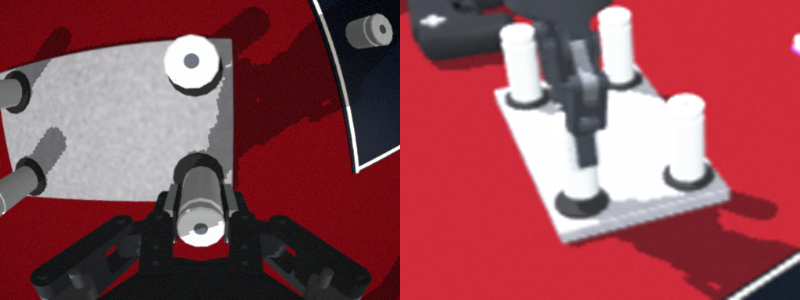

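The post is over the pad and looks concentric in both views. I'll trim −1.3 mm and lower it slowly.

Request:
{"name": "apply_moves", "arguments": {"commands": [[[-0.03,0.06,0,0,0,0],[0,0.06,0,0,0,0],[0,0.05,0,0,0,0],[0,0,0,0,0,0],[0,0,0,0,0,0]]]}}

```text
clock: 8.6
eef_pos: [490.7, 77.8, 49.8]
tool_rot: [-1.563, 0.002, -1.758]
force: [0.0, 0.5, -1.4]
width: 26.8
```

```bash
python3 rel.py
```

```text
[490.7  77.8  49.8] [-1.5633  0.0019 -1.7582] [ 0.   0.5 -1.4] 26.826097369570157
pad (array([485.3,  78.1]), array([38.9, 42.2]), (258.68487548828125, 230.9380645751953))
dot [256.18656716 290.94776119] [487.9  79.1] delta in tool x,z mm 1.1 -2.5 TCP based 1.5 -5.6 zb 20.65329112236207
```

Request:
{"name": "apply_moves", "arguments": {"commands": [[[0.02,0.03,-0.06,-0.08,0,0],[0,0.03,0,0,0,0],[0,0.03,0,0,0,0]]]}}

```text
clock: 8.9
eef_pos: [488.1, 77.4, 46.2]
tool_rot: [-1.571, 0.002, -1.758]
force: [-0.7, -0.7, -0.8]
width: 26.7
```

```bash
python3 rel.py
```

```text
[488.1  77.4  46.2] [-1.5706  0.002  -1.7582] [-0.7 -0.7 -0.8] 26.720446505857705
pad (array([484.2,  78.4]), array([39.1, 42.8]), (257.3143615722656, 230.87184143066406))
dot [256.39419087 291.68049793] [485.1  78.7] delta in tool x,z mm 0.2 0.1 TCP based 0.7 -3.1 zb 17.062127994017892
```

Centred and vertical, with about 1 mm to go.

Request:
{"name": "apply_moves", "arguments": {"commands": [[[0,0.04,-0.01,0,0,0],[0,0.04,-0.01,0,0,0]]]}}

```text
clock: 9.12
eef_pos: [487.9, 77.4, 44.6]
tool_rot: [-1.569, 0.003, -1.759]
force: [-5.9, -1.9, 37.9]
width: 26.9
```

```bash
python3 rel.py
```

```text
[487.9  77.4  44.6] [-1.5695  0.0029 -1.7588] [-5.9 -1.9 37.9] 26.947363400710373
pad (array([484.5,  78.1]), array([38.8, 43.2]), (257.5815734863281, 230.95687866210938))
dot [256.28270042 291.70886076] [484.8  78.7] delta in tool x,z mm 0.2 0.4 TCP based 0.6 -2.9 zb 15.458090504606822
```

Request:
{"name": "apply_moves", "arguments": {"commands": [[[0,-0.01,0,0,0,0]]]}}

```text
clock: 9.25
eef_pos: [488.1, 77.4, 45.7]
tool_rot: [-1.569, 0.004, -1.759]
force: [0.4, 0.3, 0.2]
width: 26.7
```

Request:
{"name": "apply_moves", "arguments": {"claw": 50, "commands": [[[0,0,0,0,0,0],[0,0,0,0,0,0],[0,0,0,0,0,0],[0,0,0,0,0,0]]]}}

```text
clock: 9.58
eef_pos: [488.5, 77.4, 45.9]
tool_rot: [-1.567, 0.004, -1.759]
force: [0.2, -0.2, 0.8]
width: 49.9
```

```bash
python3 rel.py
```

```text
[488.5  77.4  45.9] [-1.5673  0.004  -1.7592] [ 0.2 -0.2  0.8] 49.94390117830756
pad (array([485.9,  78.1]), array([38.8, 39.6]), (257.52484130859375, 229.41909790039062))
dot [256.48292683 291.14634146] [485.7  78.6] delta in tool x,z mm 0.2 -0.5 TCP based 0.7 -3.5 zb 16.84839586596423
```

Released. Now retreating straight up.

Request:
{"name": "apply_moves", "arguments": {"commands": [[[0,-0.15,0,0,0,0],[0,-0.3,0,0,0,0],[0,-0.5,0,0,0,0],[0,-0.7,0,0,0,0],[0,-0.7,0,0,0,0],[0,-0.5,0,0,0,0],[0,-0.2,0,0,0,0],[0,0,0,0,0,0]]]}}

```text
clock: 10.3
eef_pos: [486.2, 76.5, 172.7]
tool_rot: [-1.573, 0.002, -1.76]
force: [-0.1, -0.1, -0.7]
width: 50.0
```

Request:
{"name": "apply_moves", "arguments": {"commands": [[[0.5,0,0,0,0,0],[0.7,0,0,0,0,0],[0.5,0,0,0,0,0],[0,0,0,0,0,0],[0,0,0,0,0,0],[0,0,0,0,0,0]]]}}

```text
clock: 10.8
eef_pos: [471.1, 9.7, 168.4]
tool_rot: [-1.578, 0.002, -1.755]
force: [-0.1, 0.5, -0.3]
width: 50.2
```

```bash
python3 - <<'E'
from w import *
d=grab("wrist");e=grab("side");s=readout.read_state();print(s["clock"],s["eef_pos"],s["force"])
print(post(e,[485.2,78.5],zb=16,th=110,rad=28,htop=81))
print(post(d,[485.2,78.5],zb=16,th=110,rad=48,htop=81))
cv2.imwrite("pics/c7.png",np.hstack([cv2.resize(d["bgr"],(400,300)),cv2.resize(e["bgr"][110:290,110:350],(400,300),interpolation=cv2.INTER_CUBIC)]))
E
```

```text
10.9 [471.35273138  10.55110154 168.57160901] [ 0.64517538 -0.16264064 -0.1390227 ]
(array([475.5,  40.5]), 'ztop', np.float64(116.5), 'C from top edge at', 81, array([498. ,  99.5]), 'px', array([186.2, 205.3]), array([179.1, 150.6]), 'width', np.float64(50.02997753117323))
(array([508.9,  61. ]), 'ztop', np.float64(150.0), 'C from top edge at', 81, array([482.4,  89.3]), 'px', array([211.2, 142.9]), array([152.8, 211.5]), 'width', np.float64(82.04812122676371))
```

View pics/c7.png

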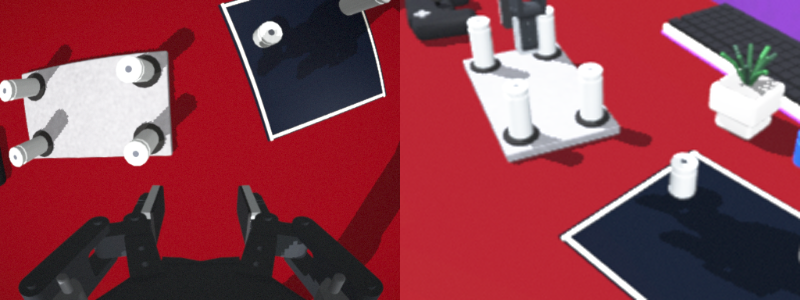

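The post stands upright on its pad, level with the other three, and nothing touches it. The silhouette mask ran into the grey plate, so I'll check centring with the top dot instead.

```bash
python3 - <<'E'
from w import *
d=grab("wrist")
g=d["bgr"].min(2);x,y=proj(d,[485.2,78.5,81]);x,y=int(x),int(y)
c=g[y-7:y+8,x-7:x+8];m=np.argwhere(c<190)
print((x,y),len(m));q=m.mean(0)[::-1]+[x-7,y-7];print(q,onz(d,*q,81).round(1))
E
```

```text
(174, 196) 44
[174.36363636 196.52272727] [485.2  79.1  81. ]
```

Top centre is (485.2, 79.1) against the pad at (485.2, 78.5), so it is centred to within 1 mm.

```bash
python3 -c "
from cell import finish_job;print(finish_job())"
```

```text
the job is handed in; nothing more can be done
None
```

I picked the middle-height loose post (top measured at about 68 mm above the desk), set it upright on the stand's empty pad, and handed the job in after about 11 s of robot time. I never touched the other two loose posts. The short one is visible in place in the last view; the tall one is out of view there except for an edge.

**Centring and release:** After release, the centre dot on the post's top measured (485.2, 79.1) mm against the pad at (485.2, 78.5) mm, so it is centred to within about 1 mm. In the last picture it stands upright, level with the other three posts, and the gripper is clear.

**Contact force:** The post touched down with a brief 38 N at the wrist, firmer than I intended. That is below the 120 N wrist limit and close to the 40 N pressing limit, though that limit covers the arm and gripper body rather than the held post.

**Failed checks:** The final outline measurement of the placed post failed because its mask merged with the grey plate, so I relied on the dot and the picture. Moves also overshot by up to about 20 mm sideways on the way, which I corrected before grasping. The pad height measured 13–14 mm in two views against the stated 16 mm, within calibration error. Contact came at about the expected 16 mm.

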